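Empty the ejector's catch tray, then draw and hold its ram at the band

ROBOT

A 7-joint arm with a two-finger parallel gripper is mounted at the origin on a cart in front of the work surface, level with it; the furniture and walls round the work are solid. World frame = base frame: x ahead of the robot, y to its left, z up, the work surface at z = 0. Lengths are in m, angles in rad, forces in N, time in s.
With the tool pointing down it reaches from about 0.4 to 0.875 m from the base axis. Payload 19.3 kg.
Tool frame: the origin (TCP) lies midway between the tips of the shut fingers; the grasp point (between the pads) lies 19 mm behind it; z points along the fingers, y is the line along which they close (so a half turn about z gives the same grasp; the last joint's range is limited). The gripper opens to 85 mm and grips with 20 to 120 N. Pads are 22 mm wide; open, the fingers measure 114 mm over their backs; the gripper's body (76 mm by 85 mm) begins 54 mm behind the grasp point. The pads swing forward as they close: fully open they stand 13 mm farther back than shut.
Start: joints at [-0.07, 0.521, -0.036, 1.599, 0.021, 1.021, -0.113], TCP at [0.625, -0, 0.192] pointing down, gripper open.
Joint ranges: [-2.91, 2.91], [-0.3, 2.13], [-1.5, 1.42], [0.17, 2.43], [-1.26, 4.41], [0.16, 1.93], [-2.52, 2.52]. Speed limits (rad/s): [1.89, 1.89, 2.39, 2.39, 3.01, 3.01, 3.01].

INTERFACE

Orientations are given as a 3x3 rotation matrix whose columns are the frame's x, y, z axes.
In Python, from cell import state, cams, robot gives the robot as it stands.
- The arm moves only by the tool drive_tool, never from a script. Its argument "targets" is one flat list of numbers, 6 for each row, row after row: the shift along the tool's x, y, z normalised to -1 to 1, where 1 is 0.03 m, then the turn, a rotation vector about the tool's x, y, z normalised to -1 to 1, where 1 is 8 degrees. A call has 1 to 5 rows; each row shifts and turns the commanded pose from where the row before left it, along the tool's axes as they then stand; what a row does not reach is not made up. A row lasts 1/10 s, in which the tool goes at most 50 mm and 8.59 degrees, less where a joint would pass 70% of its speed; a pose out of reach is approached as far as the arm can. A call with a number of a shift or a turn outside -1 to 1 is refused whole. A call with a gripper value outside its range is refused whole. "hand" is the opening, from -1 (shut) to 1 (fully open), set as the call begins (left out, the last holds). The fingers move at their own pace and stop on an object; the grip force is fixed at half the most. Time passes only in rows, so rows that do not move let the fingers close. It gives the time, the measured TCP pose, the force, the opening and the grip force at its end, in the units of the state.
- state(): the state, without advancing time (a new reading comes with each control period).
- cams.read_camera(name): name is "scene" or "side" or "wrist"; returns a dict with "pixels" (384x512x3 uint8, red, green, blue), "camera_matrix" (3x3 intrinsics, pixels), "R" (3x3) and "t" (3): a world point X has camera coordinates R X + t; the wrist camera has in their place "mount" (4x4, takes a point from camera to tool coordinates, whose origin is the TCP and whose axes are the flange's). Camera axes: x right, y down, z forward; pixel columns grow to the right and rows downward; lengths in m; the calibration is good to about 2 mm. A picture is of the moment at which its call begins: read the wrist's pose just before it. There is no depth.
- robot.sign_off(): hands the job in; it is judged then, once.
The state is a dict: "time_s": time; "joint_positions": joint angles; "dq": joint speeds; "joint_torque": joint torques, N m; "eef_pos": TCP position; "tcp_rot": TCP orientation; "contact_force": force on the tool from outside, world axes, zero at the start; "torque": the same for the moment, N m; "gripper_width": finger opening in m; "grip_force": force on a finger pad.
Only numpy, scipy, OpenCV 4.12 (cv2) and the standard library are available. Lean on these libraries where they do the work, as an engineer would, in place of code of your own. Each camera call takes 0.05 s, during which the arm holds its last target. There are 200 camera calls.

TASK

Clear the carton ejector down for inspection: first take the two finished lamp cartons out of its catch tray and stand them upright inside the green tray. Then take the ram by its black grip and draw it straight out along its bore, without forcing it sideways, until the whole red band on the rod has just come out of the cylinder (no more than about a centimetre of bare steel showing behind the band), and finish holding it there in the gripper with the rest of the rod still in the bore. Do not disturb the bottles and the marker.

Things in the scene. Friction and masses are not known exactly. Their poses are not given: they have to be found in the camera images.
- ejector: fixed carton ejector: grey base plate 205 x 80 x 10 mm (local x -120 to 85), on it a square aluminium cylinder 50 x 50 mm, 124 mm long (local x -59 to 65 mm, top at z 85 mm, two fittings up to z 93 mm) with a dark 56 mm end plate behind. Origin on the table under the bore, z up, x along the bore INTO the cylinder: the ram comes out towards -x. The catch tray is on its +y side
- bore_mouth (a point): centre of the round bore's mouth, on the front face of the cylinder, 60 mm above the table; x points into the bore along its axis, z up. The bore is 17.5 mm wide and 124 mm deep
- ram: loose ram lying level in the bore, 0.22 kg: black round grip 24 mm across, 40 mm long, then a steel rod 16 mm across, 150 mm long. Origin on the axis at the grip's middle, 60 mm above the table; x along the rod into the bore. Slides freely, 1.5 mm play, no spring, no stop; may roll. At the start the grip stands 32 to 48 mm out from the cylinder's face, the red band hidden in the bore
- red_band (a point): centre of the rod at the inner edge (away from the grip) of its red band; the band covers 80 to 92 mm from the grip's middle, this point is at 92. Axes are the ram's. When it lies in the plane of the bore's mouth the whole band is just out
- carton_a: orange and white lamp carton, rigid, 45 x 45 x 62 mm high, 0.12 kg, upright in the catch tray. Origin at the middle of its underside, z up, sides along x and y
- carton_b: second carton, the same as the first
- tote: pale green open tray, 284 mm (x) by 204 mm (y), rim 30 mm high, walls 5 mm, fixed to the table. Origin under its middle at table height; things set in it stand about on table height
- brown_bottle: brown dropper bottle, 44 mm across, 116 mm high, a bystander; origin at the middle of its underside
- oil: small cream bottle with blue cap, 30 mm across, 62 mm high, a bystander; origin at the middle of its underside
- blue_marker: white marker with blue cap lying on the table, 138 x 12 mm, a bystander; origin at the middle of its underside
- catch_tray (a point): middle of the floor (3 mm above the table) of the ejector's open steel catch tray, 160 mm (x) by 84 mm (y), walls 3 mm thick and 22 mm high; axes as the ejector's

How it is judged:
On the way, in this order (a step that is already met when the one before it is completed fails the run):
1. both cartons stand upright in the green tray, let go (x of carton_a in the frame of tote between -0.118 and 0.118 m and y of carton_a in the frame of tote between -0.08 and 0.08 m and height (world z) of each of carton_a, carton_b below 0.012 m and angle between each of carton_a, carton_b's own z axis and vertical below 0.15 rad and x of carton_b in the frame of tote between -0.118 and 0.118 m and y of carton_b in the frame of tote between -0.08 and 0.08 m and contact force between the fingers and carton_a below 0.1 N and contact force between the fingers and carton_b below 0.1 N), for 0.2 s.
2. the ram is drawn until the red band is just clear of the cylinder, held in the gripper (x of red_band in the frame of bore_mouth between -0.015 and 0.0015 m and contact force between the fingers and ram above 3 N and angle between the x axis of ram and the x axis of bore_mouth, either way round below 0.06 rad and y of red_band in the frame of bore_mouth between -0.004 and 0.004 m and z of red_band in the frame of bore_mouth between -0.004 and 0.004 m), for 0.3 s.
At the end, for the whole second after the job is handed in: both cartons stand upright (within 0.15 rad) on the floor of the green tray; the inner edge of the red band lies between 1.5 mm inside and 15 mm outside the bore's mouth; the ram is still in the bore and in line with it (0.06 rad, 4 mm), at rest and gripped by the fingers (over 3 N) (all of step 2 and x of carton_a in the frame of tote between -0.118 and 0.118 m and y of carton_a in the frame of tote between -0.08 and 0.08 m and height (world z) of each of carton_a, carton_b below 0.012 m and angle between each of carton_a, carton_b's own z axis and vertical below 0.15 rad and x of carton_b in the frame of tote between -0.118 and 0.118 m and y of carton_b in the frame of tote between -0.08 and 0.08 m and linear speed of ram below 0.01 m/s); the arm keeps its last pose, push and grip.
It fails at once if the ram is forced against the bore with more than 20 N (contact force between ram and ejector above 20 N).
It fails at once if the ram is drawn more than 30 mm past the band (x of red_band in the frame of bore_mouth below -0.03 m).
It fails at once if the brown bottle is moved more than 30 mm (distance of brown_bottle from where it was at the start of the episode above 0.03 m).
It fails at once if the small cream bottle is moved more than 30 mm (distance of oil from where it was at the start of the episode above 0.03 m).
It fails at once if the marker is moved more than 30 mm (distance of blue_marker from where it was at the start of the episode above 0.03 m).
It also fails if it takes over 54 s, if anything falls off the work surface, if the arm or the gripper's body presses on something with over 40 N, if the wrist force passes 120 N, or if a joint passes its speed limit or range.

## Working session

There is one attempt and no reset: what is moved stays moved. The work goes in short steps, Python scripts to look and compute and a tool call to move; the robot and the scene stay as the last step left them, time stands still between calls to the robot, and variables do not carry over. Pictures are saved under pics/ and viewed, at most 10 in all, crops included, and the job is handed in when it is done.

Besides the shell and the picture viewer there is one more tool, called after ">>>" as name(argument=value, ...) on one line, values as JSON. drive_tool: Moves the arm, as the interface text tells. Its arguments: {"type":"object","properties":{"targets":{"type":"array"},"hand":{"type":"number"}},"required":["targets"]}

```bash
mkdir -p pics
python3 - <<'E'
from cell import state,cams,robot
import cv2,numpy as np,pickle
s=state();print(s)
d={}
for n in("scene","side","wrist"):
    c=cams.read_camera(n);d[n]=c
    cv2.imwrite(f"pics/{n}0.png",cv2.resize(c["pixels"][:,:,::-1],(800,600),interpolation=cv2.INTER_CUBIC))
    print(n,{k:v for k,v in c.items() if k!="pixels"})
pickle.dump((s,d),open("c0.pkl","wb"))
E
```

```text
{'time_s': 0.0, 'joint_positions': array([-0.07019194,  0.52202565, -0.03632623,  1.60001294,  0.02117514,
        1.02111529, -0.11279725]), 'dq': array([-0.00053746,  0.00084446, -0.00048857, -0.00058484,  0.00086981,
       -0.00113251,  0.00070886]), 'joint_torque': array([-4.24098413e-03, -9.27110124e+01,  1.97758444e+00, -3.69928443e+01,
        1.76317629e-02,  8.19846697e-03, -6.58496788e-05]), 'eef_pos': array([ 6.24603903e-01, -3.95745411e-05,  1.91716757e-01]), 'tcp_rot': array([[ 2.91623563e-05,  9.99999309e-01, -1.17546788e-03],
       [ 9.99999997e-01, -2.92382415e-05, -6.45403021e-05],
       [-6.45746261e-05, -1.17546599e-03, -9.99999307e-01]]), 'contact_force': array([-0.08706048, -0.34256791, -0.28242353]), 'torque': array([-0.01531195,  0.03959568,  0.01444142]), 'grip_force': 0.0, 'gripper_width': 0.08523853485407742}
scene {'camera_matrix': array([[357.61332803,   0.        , 262.1881913 ],
       [  0.        , 357.61332803, 188.8269986 ],
       [  0.        ,   0.        ,   1.        ]]), 'R': array([[-0.44341262, -0.89618398, -0.01547669],
       [-0.5485321
[... 341 characters left out ...]
7368, -0.01032927],
       [ 0.48426679,  0.68258861, -0.54731935],
       [-0.30660367, -0.4534968 , -0.83686011]]), 't': array([ 0.22731026, -0.4310489 ,  1.19002946])}
wrist {'camera_matrix': array([[303.93355817,   0.        , 256.39224633],
       [  0.        , 303.93355817, 192.25252372],
       [  0.        ,   0.        ,   1.        ]]), 'mount': array([[-1.19688306e-04, -9.47513902e-01, -3.19714546e-01,
         8.22438893e-02],
       [ 9.99999992e-01, -9.99743310e-05, -7.80735078e-05,
        -4.56497524e-04],
       [ 4.20124861e-05, -3.19714553e-01,  9.47513906e-01,
        -1.82332098e-01],
       [ 0.00000000e+00,  0.00000000e+00,  0.00000000e+00,
         1.00000000e+00]])}
```

View pics/scene0.png

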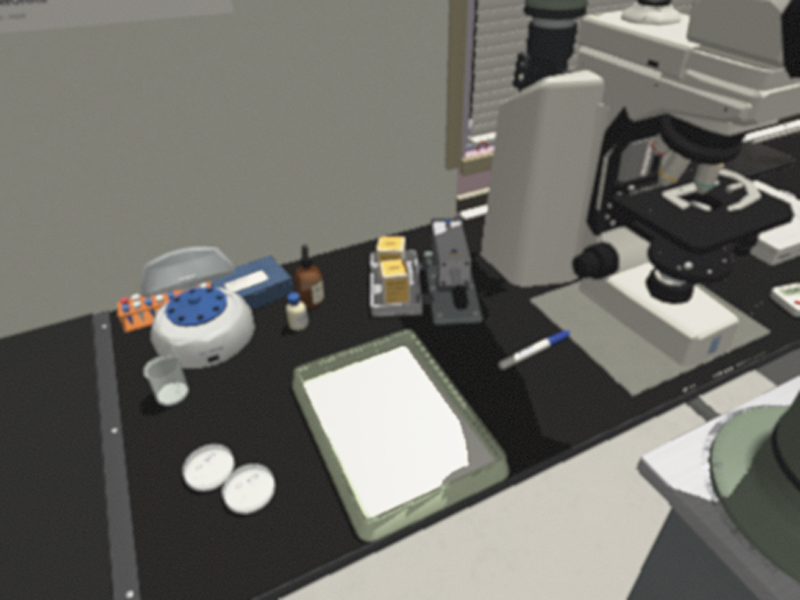

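View pics/side0.png

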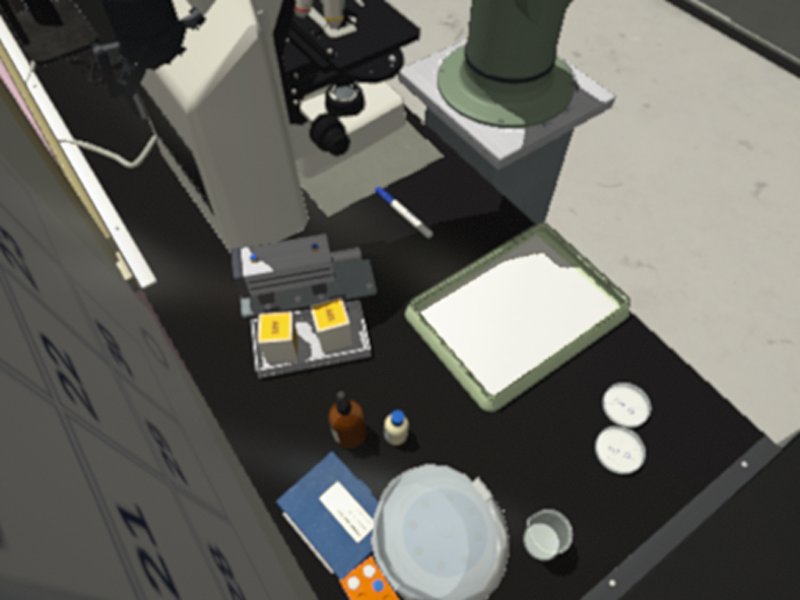

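View pics/wrist0.png

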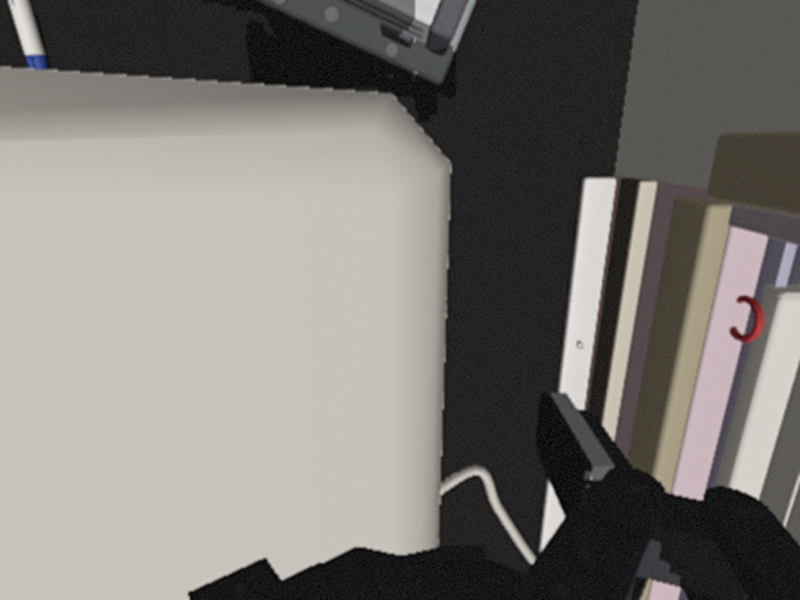

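```bash
cat > h.py <<'E'
import numpy as np,pickle
s,d=pickle.load(open("c0.pkl","rb"))
def proj(n,X):
    c=d[n];p=c["camera_matrix"]@(c["R"]@np.array(X,float)+c["t"]);return p[:2]/p[2]*1.5625
def ray(n,u,v,z):
    c=d[n];C=-c["R"].T@c["t"]
    r=c["R"].T@np.linalg.inv(c["camera_matrix"])@np.array([u/1.5625,v/1.5625,1]);return C+r*(z-C[2])/r[2]
E
python3 - <<'E'
from h import *
np.set_printoptions(precision=3,suppress=True)
for n in("scene","side"):
    c=d[n];print(n,-c["R"].T@c["t"])
    for X in [(0.625,0,.19),(.625,0,0),(.6,0,.4),(0,0,0)]:print(X,proj(n,X))
P=dict(
 oil=("scene",(297,325),0,"side",(397,440),0),
 tote_c1=("scene",(294,378),.03,"side",(545,228),.03),
 brown=("scene",(310,302),0,"side",(348,440),0),
 ctop1=("scene",(391,242),.065,"side",(275,327),.065),
 ctop2=("scene",(395,268),.065,"side",(330,314),.065),
 mark=("scene",(535,350),.006,"side",(404,212),.006),
 colL=("scene",(510,270),0,"side",(225,245),0),colR=("scene",(590,285),0,"side",(305,220),0))
for k,(a,p,z,b,q,w) in P.items():print(k,ray(a,*p,z),ray(b,*q,w))
print("tote side corners",[ray("side",*p,.03)[:2] for p in((545,226),(628,300),(490,408),(406,312))])
print("tote scene corners",[ray("scene",*p,.03)[:2] for p in((295,375),(412,335),(506,465),(368,535))])
print("plate side",[ray("side",*p,.01)[:2] for p in((372,259),(378,292))],"scene",[ray("scene",*p,.01)[:2] for p in((432,322),(480,320))])
E
```

```text
scene [-0.116  0.608  0.609]
(0.625, 0, 0.19) [535.168 153.682]
(0.625, 0, 0) [523.358 243.939]
(0.6, 0, 0.4) [562.299  28.712]
(0, 0, 0) [831.748 497.782]
side [0.76  0.704 0.762]
(0.625, 0, 0.19) [187.295 132.005]
(0.625, 0, 0) [220.881 220.315]
(0.6, 0, 0.4) [152.59  -22.016]
(0, 0, 0) [504.618  81.141]
oil [0.596 0.474 0.   ] [0.603 0.48  0.   ]
tote_c1 [0.453 0.519 0.03 ] [0.218 0.341 0.03 ]
brown [0.645 0.436 0.   ] [0.656 0.443 0.   ]
ctop1 [0.661 0.27  0.065] [0.661 0.275 0.065]
ctop2 [0.585 0.298 0.065] [0.589 0.3   0.065]
mark [0.363 0.165 0.006] [0.368 0.167 0.006]
colL [0.563 0.074 0.   ] [0.643 0.052 0.   ]
colR [ 0.459 -0.026  0.   ] [0.51  0.081 0.   ]
tote side corners [array([0.215, 0.338]), array([0.213, 0.511]), array([0.485, 0.524]), array([0.489, 0.341])]
tote scene corners [array([0.458, 0.516]), array([0.457, 0.33 ]), array([0.197, 0.333]), array([0.191, 0.516])]
plate side [array([0.468, 0.22 ]), array([0.495, 0.277])] scene [array([0.49 , 0.278]), array([0.458, 0.206])]
```

Run:
```python
import cv2,pickle,numpy as np
s,d=pickle.load(open("c0.pkl","rb"))
a=d["scene"]["pixels"][130:215,220:320,::-1];b=d["side"]["pixels"][140:250,135:255,::-1]
f=lambda x:cv2.resize(x,(400,int(400*x.shape[0]/x.shape[1])),interpolation=cv2.INTER_CUBIC)
a,b=f(a),f(b);H=max(len(a),len(b));p=lambda x:np.vstack([x,np.zeros((H-len(x),400,3),np.uint8)])
cv2.imwrite("pics/crop0.png",np.hstack([p(a),p(b)]))
```

```text
(no output)
```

View pics/crop0.png

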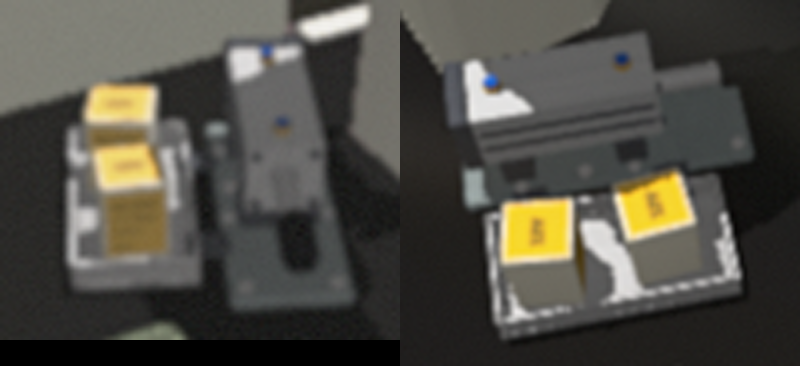

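>>> drive_tool(targets=[0,0,-1,0,0,0,0,0,-1,0,0,0,0,0,-1,0,0,0,0,0,-1,0,0,0,0,0,-1,0,0,0])

```text
time_s: 0.65
eef_pos: [0.6247, -0.0, 0.3434]
tcp_rot: [[-0.0, 1.0, -0.0], [1.0, 0.0, 0.0], [0.0, -0.0, -1.0]]
contact_force: [0.5, -0.3, -0.3]
gripper_width: 0.0854
grip_force: 0.0
```

```bash
cat > fit.py <<'E'
from h import *
from scipy.optimize import least_squares
np.set_printoptions(precision=4,suppress=True)
sc=lambda u,v:("scene",(220+u/4)*1.5625,(130+v/4)*1.5625)
sd=lambda u,v:("side",(135+(u-400)/3.3333)*1.5625,(140+v/3.3333)*1.5625)
def fit(pts,x0):
    def f(q):
        c,n=np.cos(q[2]),np.sin(q[2]);r=[]
        for (cam,u,v),X in pts:
            w=(q[0]+c*X[0]-n*X[1],q[1]+n*X[0]+c*X[1],X[2]);r+=list((proj(cam,w)-(u,v)))
        return np.array(r)
    s=least_squares(f,x0,loss="soft_l1",f_scale=2);return s.x,f(s.x).reshape(-1,2)
E
python3 - <<'E'
from fit import *
ej=[(sc(233,305),(-.12,.04,.01)),(sc(353,302),(-.12,-.04,.01)),(sd(737,90),(-.12,-.04,.01)),(sd(753,155),(-.12,.04,.01)),
(sd(643,35),(-.059,-.025,.085)),(sd(660,97),(-.059,.025,.085)),(sd(465,62),(.065,-.025,.085)),(sd(483,122),(.065,.025,.085)),(sc(326,152),(-.059,-.025,.085)),(sc(246,153),(-.059,.025,.085))]
q,r=fit(ej,[.58,.2,-.36]);print("ejector",q,"\n",r.T)
h=.0225
for name,S,T,x0 in(("far",[(85,120),(154,118),(158,85),(92,88)],[(577,262),(574,197),(503,200),(500,257)],[.66,.27,-.35]),
 ("near",[(103,190),(163,185),(158,143),(95,148)],[(696,235),(682,172),(612,190),(632,252)],[.587,.3,-.35])):
    L=[(-h,h,.065),(-h,-h,.065),(h,-h,.065),(h,h,.065)]
    Ts=T if name=="far" else [T[0],T[1],T[2],T[3]]
    p=[(sc(*a),l) for a,l in zip(S,L)]+[(sd(*a),l) for a,l in zip(Ts,L)]
    q2,r=fit(p,x0);print(name,q2,"\n",r.T)
for n in("scene","side"):
    for z in(0,.03):print(n,z,[proj(n,(.34+a*.142,.425+b*.102,z)).round() for a,b in((-1,-1),(-1,1),(1,1),(1,-1))])
E
```

```text
ejector [ 0.5874  0.1924 -0.3955] 
 [[ -2.2667  -0.6149  -0.1444   2.5231   2.8706   0.4137   1.2036  -4.3806
   -2.3234  -1.3584]
 [ -1.4335  -2.8692 -11.3902  -1.1487  -1.8385  -4.1253   0.3451  -0.0928
   -2.5463  -1.4404]]
far [ 0.658   0.2722 -0.5309] 
 [[-0.3027 -1.7688 -1.3019 -0.1312 -1.7945 -0.0221  0.5631  0.5945]
 [-0.3539  1.1111  0.2669 -1.5252 -3.6584 -1.5552 -0.5894  1.1862]]
near [ 0.589   0.3027 -0.3245] 
 [[-4.7345 -1.0817 -2.5315 -4.0321  0.9408 -0.4229  0.8839 -1.432 ]
 [-0.8722 -1.4214 -0.2479  0.1401 -4.1131 -1.1681 -1.7661 -3.7928]]
scene 0 [array([510., 476.]), array([358., 547.]), array([286., 381.]), array([409., 338.])]
scene 0.03 [array([513., 461.]), array([356., 533.]), array([283., 367.]), array([409., 324.])]
side 0 [array([542., 227.]), array([636., 313.]), array([490., 417.]), array([402., 312.])]
side 0.03 [array([546., 215.]), array([643., 303.]), array([493., 408.]), array([403., 301.])]
```

>>> drive_tool(targets=[0,0,-1,0,0,0,0,0,-1,0,0,0,0,0,-0.7,0,0,0,1,0,0,0,0,0,1,0,0,0,0,0])

```text
time_s: 1.15
eef_pos: [0.6251, 0.0601, 0.4237]
tcp_rot: [[0.002, 1.0, 0.001], [1.0, -0.002, -0.0], [-0.0, 0.001, -1.0]]
contact_force: [0.5, 1.7, -0.2]
gripper_width: 0.0856
grip_force: 0.0
```

>>> drive_tool(targets=[1,0,0,0,0,0,1,0,0,0,0,0,1,0,0,0,0,0,1,0,0,0,0,0,1,0,0,0,0,0])

```text
time_s: 1.65
eef_pos: [0.6248, 0.2111, 0.4231]
tcp_rot: [[0.0, 1.0, -0.0], [1.0, -0.0, -0.0], [-0.0, -0.0, -1.0]]
contact_force: [-0.0, -0.7, -1.0]
gripper_width: 0.0858
grip_force: 0.0
```

>>> drive_tool(targets=[0,-0.3,0.7,0,0,-1,0,0,0.7,0,0,-1,0,0,0.7,0,0,-1,0,0,0.7,0,0,-1,0,0,0.7,0,0,-1])

```text
time_s: 2.15
eef_pos: [0.6158, 0.2099, 0.3172]
tcp_rot: [[-0.647, 0.762, -0.0], [0.762, 0.647, -0.0], [0.0, -0.0, -1.0]]
contact_force: [0.8, -0.1, -0.5]
gripper_width: 0.0853
grip_force: 0.0
```

>>> drive_tool(targets=[0,0,0,0,0,-1,0,0,0,0,0,-1,0,0,0,0,0,-1,0,0,0,0,0,-0.4,0,0,0,0,0,0])

```text
time_s: 2.65
eef_pos: [0.6159, 0.2098, 0.318]
tcp_rot: [[-0.922, 0.387, -0.001], [0.387, 0.922, -0.0], [0.001, -0.0, -1.0]]
contact_force: [0.1, -0.2, 0.5]
gripper_width: 0.0856
grip_force: 0.0
```

```bash
cat > wl.py <<'E'
from cell import state,cams
import cv2,pickle
def look(name):
    s=state();c=cams.read_camera("wrist");pickle.dump((s,c),open(name+".pkl","wb"))
    cv2.imwrite(f"pics/{name}.png",cv2.resize(c["pixels"][:,:,::-1],(800,600),interpolation=cv2.INTER_CUBIC))
    print(s["time_s"],s["eef_pos"],s["tcp_rot"].round(4).tolist(),s["contact_force"])
E
cat > wr.py <<'E'
import numpy as np,pickle
class W:
    def __init__(s,name):
        st,c=pickle.load(open(name+".pkl","rb"));T=np.eye(4);T[:3,:3]=st["tcp_rot"];T[:3,3]=st["eef_pos"]
        s.M=T@c["mount"];s.K=c["camera_matrix"]
    def proj(s,X):
        p=s.K@(s.M[:3,:3].T@(np.array(X)-s.M[:3,3]));return p[:2]/p[2]*1.5625
    def ray(s,u,v,z):
        r=s.M[:3,:3]@np.linalg.inv(s.K)@np.array([u/1.5625,v/1.5625,1]);C=s.M[:3,3];return C+r*(z-C[2])/r[2]
E
python3 -c "from wl import look;look('w1')"
```

```text
2.65 [0.61592384 0.20978579 0.31798347] [[-0.9221, 0.3869, -0.0006], [0.3869, 0.9221, -0.0001], [0.0006, -0.0003, -1.0]] [ 0.05741127 -0.19479617  0.47094864]
```

View pics/w1.png

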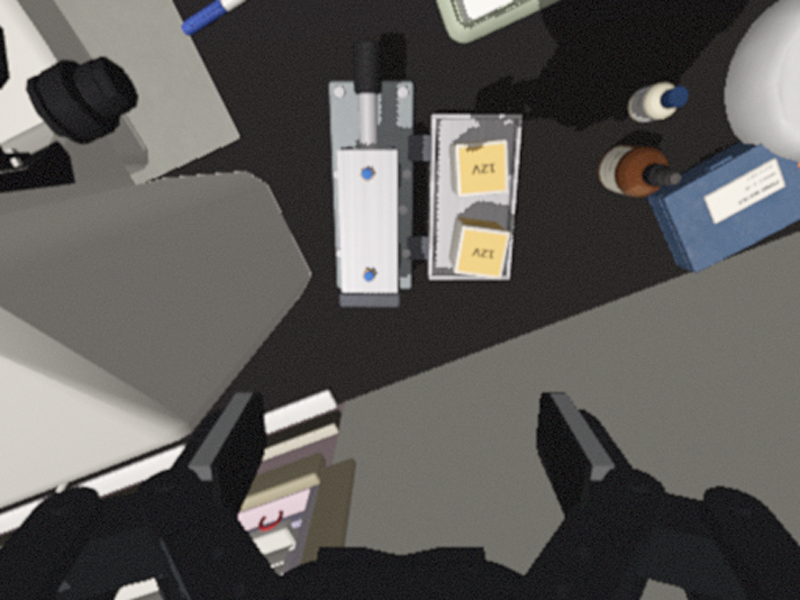

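Run:
```python
from wr import *
np.set_printoptions(precision=4,suppress=True)
w=W("w1")
for k,z,P in(("near",.065,[(455,142),(506,140),(510,191),(458,196)]),("far",.065,[(463,228),(511,227),(505,276),(454,271)]),
 ("cyl",.085,[(338,150),(397,148),(398,292),(342,293)]),("plateF",.01,[(329,81),(413,81)]),("grip ax",.06,[(368,42),(368,90)]),("rod",.06,[(367,96),(367,142)]),
 ("fit",.093,[(367,173),(369,274)]),("tray",.022,[(432,114),(522,114),(510,279),(430,279)]),("tote",.03,[(460,40)])):
    X=np.array([w.ray(*p,z)[:2] for p in P]);e=np.diff(np.vstack([X,X[:1]]),axis=0)
    print(k,X.mean(0),X.tolist() if len(P)<3 else "", "ang",np.degrees(np.arctan2(e[:,1],e[:,0])).round(1),np.linalg.norm(e,axis=1))
```

```text
near [0.5885 0.2991]  ang [  69.4  -14.  -107.3  162.7] [0.0443 0.0439 0.0467 0.0463]
far [0.6595 0.2747]  ang [  68.4  -25.5 -118.5  147.8] [0.0441 0.0468 0.0489 0.0414]
cyl [0.5928 0.1888]  ang [  69.1  -22.5 -111.7  156.5] [0.0492 0.1258 0.0514 0.1252]
plateF [0.4797 0.2362] [[0.4643599645970822, 0.19964541837715852], [0.4950230452353542, 0.2726816184476162]] ang [  67.2 -112.8] [0.0792 0.0792]
grip ax [0.4746 0.239 ] [[0.4579355030611604, 0.2463808516779346], [0.4912374240286599, 0.2315381143117669]] ang [-24. 156.] [0.0365 0.0365]
rod [0.5122 0.2212] [[0.4952083942419831, 0.22883270077086001], [0.5292714454567886, 0.21362332102276294]] ang [-24.1 155.9] [0.0373 0.0373]
fit [0.5924 0.1889] [[0.552362308596081, 0.20577106863158956], [0.6323633161642895, 0.17199570719982257]] ang [-22.9 157.1] [0.0868 0.0868]
tray [0.6199 0.2859]  ang [  67.2  -22.6 -112.8  157.7] [0.0845 0.161  0.0837 0.161 ]
tote [0.4823 0.3222] [[0.4823406490369869, 0.3221756553467283]] ang [0.] [0.]
```

>>> drive_tool(targets=[0.665,0.8,1,0,0,0,0.665,0.8,1,0,0,0,0.665,0.79,1,0,0,0,0,0,1,0,0,-0.6,0,0,0.5,0,0,0], hand=0.55)

```text
time_s: 3.2
eef_pos: [0.5873, 0.2995, 0.1807]
tcp_rot: [[-0.951, 0.308, -0.003], [0.308, 0.951, -0.001], [0.002, -0.002, -1.0]]
contact_force: [0.7, 0.1, -0.1]
gripper_width: 0.0665
grip_force: 0.0
```

Run:
```python
from wl import *
from wr import *
look('w2');w=W('w2');c=np.cos;a=np.radians(-17)
# predicted near-carton top corners, overlay check
im=cv2.imread('pics/w2.png')
for X in [(0.5885,.2991,.065)]+[(0.5885+.0225*(i*np.cos(a)-j*np.sin(a)),.2991+.0225*(i*np.sin(a)+j*np.cos(a)),.065) for i in(-1,1) for j in(-1,1)]:
    cv2.circle(im,tuple(int(v) for v in w.proj(X)),3,(0,0,255),-1)
cv2.imwrite('pics/w2o.png',im)
```

```text
3.2 [0.5873083  0.29945569 0.18067792] [[-0.9515, 0.3078, -0.0027], [0.3078, 0.9515, -0.0015], [0.0021, -0.0022, -1.0]] [ 0.67322356  0.11512617 -0.12941571]
```

View pics/w2o.png

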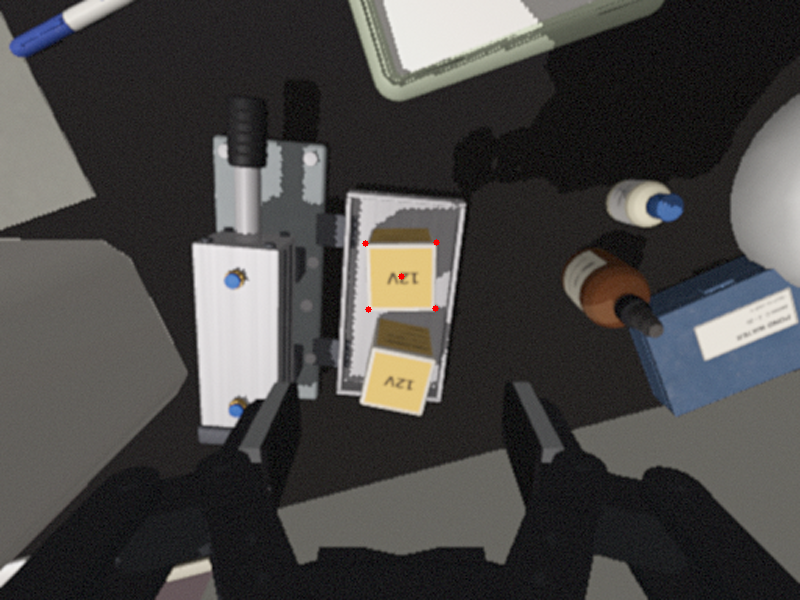

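>>> drive_tool(targets=[0,0,1,0,0,0,0,0,1,0,0,0,0,0,1,0,0,0,0,0,1,0,0,0,0,0,0.9,0,0,0])

```text
time_s: 3.75
eef_pos: [0.5899, 0.2983, 0.0362]
tcp_rot: [[-0.949, 0.314, 0.001], [0.314, 0.949, -0.0], [-0.001, 0.0, -1.0]]
contact_force: [0.7, 0.6, -0.0]
gripper_width: 0.0663
grip_force: 0.0
```

>>> drive_tool(targets=[0,0,0,0,0,0,0,0,0,0,0,0,0,0,0,0,0,0,0,0,0,0,0,0,0,0,0,0,0,0], hand=-0.3)

```text
time_s: 4.25
eef_pos: [0.5892, 0.2994, 0.0375]
tcp_rot: [[-0.951, 0.31, 0.001], [0.31, 0.951, 0.001], [-0.001, 0.001, -1.0]]
contact_force: [0.1, -0.1, -0.2]
gripper_width: 0.0297
grip_force: 0.0
```

```bash
python3 -c "from wl import look;look('w3')"
```

```text
4.25 [0.5891906  0.2994406  0.03747336] [[-0.9509, 0.3095, 0.0014], [0.3095, 0.9509, 0.0006], [-0.0011, 0.001, -1.0]] [ 0.05442357 -0.08261564 -0.23586014]
```

View pics/w3.png

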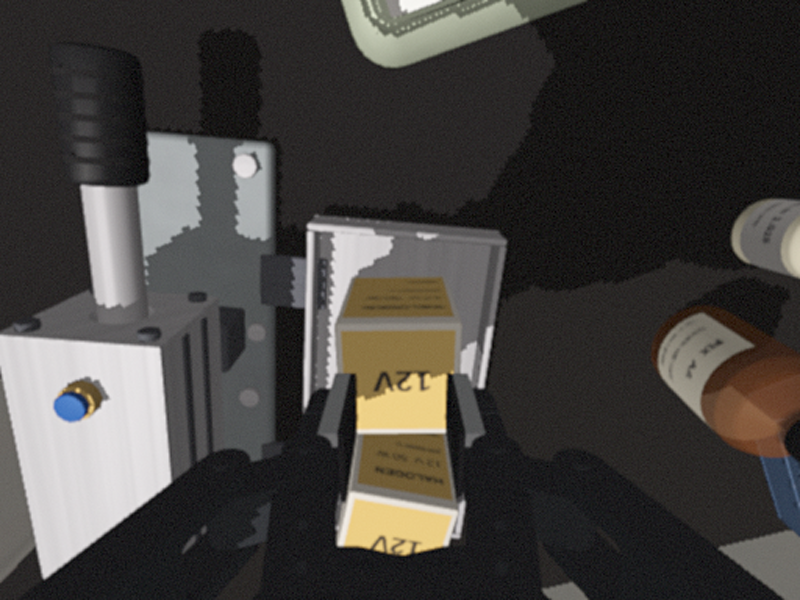

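>>> drive_tool(targets=[0,0,0,0,0,0,0,0,0,0,0,0,0,0,0,0,0,0,0,0,0.3,0,0,0,0,0,0.3,0,0,0], hand=0.4)

```text
time_s: 4.8
eef_pos: [0.5886, 0.2992, 0.0176]
tcp_rot: [[-0.951, 0.309, 0.0], [0.309, 0.951, -0.0], [-0.0, -0.0, -1.0]]
contact_force: [0.3, -0.4, -0.2]
gripper_width: 0.0597
grip_force: 0.0
```

>>> drive_tool(targets=[0,0,0,0,0,0,0,0,0,0,0,0,0,0,0,0,0,0], hand=0)

```text
time_s: 5.1
eef_pos: [0.5886, 0.2993, 0.0183]
tcp_rot: [[-0.951, 0.309, -0.0], [0.309, 0.951, -0.0], [0.0, -0.0, -1.0]]
contact_force: [0.1, -0.3, -1.9]
gripper_width: 0.0436
grip_force: 43.9
```

>>> drive_tool(targets=[0,0,0,0,0,0,0,0,-0.2,0,0,0,0,0,-0.5,0,0,0,0,0,-0.8,0,0,0,0,0,-1,0,0,0], hand=-0.2)

```text
time_s: 5.6
eef_pos: [0.5883, 0.2991, 0.0947]
tcp_rot: [[-0.951, 0.309, -0.001], [0.309, 0.951, -0.0], [0.001, -0.0, -1.0]]
contact_force: [0.8, -0.0, -0.9]
gripper_width: 0.0431
grip_force: 61.3
```

```bash
python3 -c "from wl import look;look('w4')"
```

```text
5.6 [0.58827815 0.29910238 0.09468805] [[-0.9511, 0.3089, -0.0006], [0.3089, 0.9511, -0.0003], [0.0005, -0.0005, -1.0]] [ 0.79076427 -0.00088037 -0.88015745]
```

View pics/w4.png

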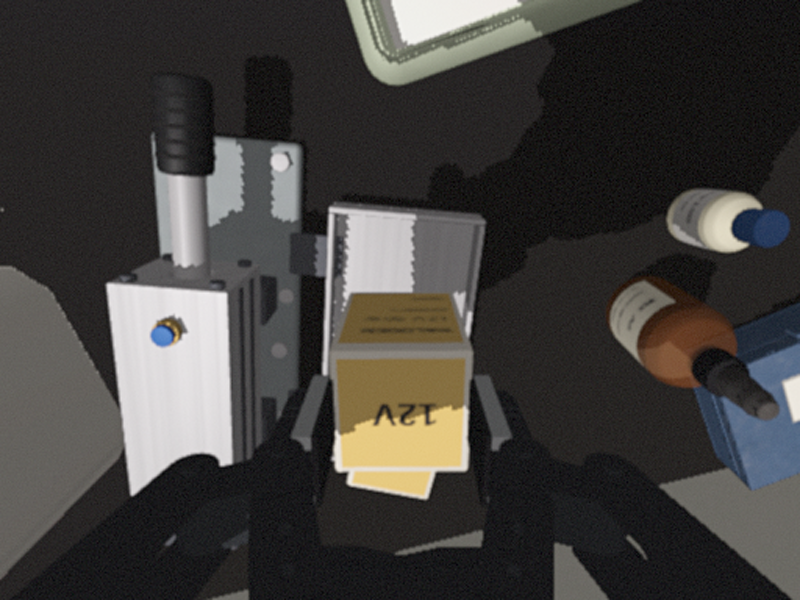

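>>> drive_tool(targets=[0,0,-0.5,0,0,-1,0,0,-0.2,0,0,-1,0,0,0,0,0,-0.25,0.8,0.4,0,0,0,0,1,0.44,0,0,0,0])

```text
time_s: 6.15
eef_pos: [0.5347, 0.3239, 0.1142]
tcp_rot: [[-1.0, 0.005, 0.0], [0.005, 1.0, 0.0], [-0.0, 0.0, -1.0]]
contact_force: [-0.0, 0.6, -1.5]
gripper_width: 0.0432
grip_force: 61.4
```

>>> drive_tool(targets=[1,0.44,0,0,0,0,1,0.44,0,0,0,0,1,0.44,0,0,0,0,1,0.44,0,0,0,0,1,0.44,0,0,0,0])

```text
time_s: 6.65
eef_pos: [0.3834, 0.3908, 0.1145]
tcp_rot: [[-1.0, 0.003, 0.0], [0.003, 1.0, 0.0], [-0.0, 0.0, -1.0]]
contact_force: [0.6, 1.4, -1.2]
gripper_width: 0.0431
grip_force: 61.4
```

>>> drive_tool(targets=[1,0.44,0,0,0,0,1,0.44,0,0,0,0,0.6,0.2,0,0,0,0,0,0,0,0,0,0])

```text
time_s: 7.05
eef_pos: [0.304, 0.4241, 0.1147]
tcp_rot: [[-1.0, -0.001, -0.001], [-0.001, 1.0, 0.001], [0.001, 0.001, -1.0]]
contact_force: [0.1, -0.4, -1.1]
gripper_width: 0.043
grip_force: 61.4
```

>>> drive_tool(targets=[0,0,0.8,0,0,0,0,0,0.9,0,0,0,0,0,0.8,0,0,0,0,0,0.5,0,0,0,0,0,0,0,0,0])

```text
time_s: 7.55
eef_pos: [0.3065, 0.4216, 0.0228]
tcp_rot: [[-1.0, 0.002, -0.001], [0.002, 1.0, -0.003], [0.001, -0.003, -1.0]]
contact_force: [-0.1, 0.5, -1.3]
gripper_width: 0.043
grip_force: 61.3
```

>>> drive_tool(targets=[0,0,0.08,0,0,0,0,0,0.06,0,0,0,0,0,0,0,0,0])

```text
time_s: 7.85
eef_pos: [0.307, 0.4231, 0.0207]
tcp_rot: [[-1.0, 0.001, 0.001], [0.001, 1.0, 0.001], [-0.001, 0.001, -1.0]]
contact_force: [0.0, 0.4, -0.3]
gripper_width: 0.0429
grip_force: 61.3
```

>>> drive_tool(targets=[0,0,0.05,0,0,0,0,0,0,0,0,0])

```text
time_s: 8.05
eef_pos: [0.3068, 0.423, 0.0188]
tcp_rot: [[-1.0, 0.0, 0.0], [0.0, 1.0, 0.0], [-0.0, 0.0, -1.0]]
contact_force: [-0.4, -0.0, -1.2]
gripper_width: 0.0427
grip_force: 61.3
```

>>> drive_tool(targets=[0,0,0,0,0,0,0,0,0,0,0,0,0,0,-0.5,0,0,0,0,0,-1,0,0,0,0,0,-1,0,0,0], hand=0.6)

```text
time_s: 8.55
eef_pos: [0.3063, 0.4226, 0.0943]
tcp_rot: [[-1.0, -0.0, -0.001], [-0.0, 1.0, -0.001], [0.001, -0.001, -1.0]]
contact_force: [-0.0, -0.6, 1.6]
gripper_width: 0.0684
grip_force: 0.0
```

>>> drive_tool(targets=[0,0,-1,0,0,0,-0.4,-0.2,-1,0,0,0,-0.98,-0.411,0,0,0,0,-0.98,-0.411,0,0,0,0,-0.98,-0.411,0,0,0,0], hand=0.45)

```text
time_s: 9.05
eef_pos: [0.408, 0.3794, 0.154]
tcp_rot: [[-1.0, -0.0, 0.001], [-0.0, 1.0, 0.0], [-0.001, 0.0, -1.0]]
contact_force: [0.4, 0.1, -0.9]
gripper_width: 0.0622
grip_force: 0.0
```

>>> drive_tool(targets=[-0.98,-0.411,0,0,0,0,-0.98,-0.411,0,0,0,0,-0.98,-0.411,0,0,0,0,-0.98,-0.411,0,0,0,0,-0.98,-0.411,0,0,0,0])

```text
time_s: 9.55
eef_pos: [0.555, 0.3175, 0.1537]
tcp_rot: [[-1.0, 0.0, 0.0], [0.0, 1.0, 0.0], [-0.0, 0.0, -1.0]]
contact_force: [1.6, 0.7, -0.4]
gripper_width: 0.0623
grip_force: 0.0
```

>>> drive_tool(targets=[-0.98,-0.411,0,0,0,0,-0.98,-0.411,0,0,0,0,-0.98,-0.411,0,0,0,0,-0.5,-0.2,0,0,0,0,0,0,0,0,0,1])

```text
time_s: 10.05
eef_pos: [0.659, 0.273, 0.1528]
tcp_rot: [[-0.99, 0.142, -0.0], [0.142, 0.99, -0.001], [0.0, -0.001, -1.0]]
contact_force: [-0.3, -0.2, -0.6]
gripper_width: 0.062
grip_force: 0.0
```

>>> drive_tool(targets=[0,0,0,0,0,1,0,0,0,0,0,1,0,0,0,0,0,0.375,0,0,0,0,0,0])

```text
time_s: 10.45
eef_pos: [0.6569, 0.2754, 0.1536]
tcp_rot: [[-0.891, 0.455, -0.0], [0.455, 0.891, -0.0], [-0.0, -0.0, -1.0]]
contact_force: [-0.4, -0.1, -0.4]
gripper_width: 0.0616
grip_force: 0.0
```

Run:
```python
from wl import *
from wr import *
look('w5');w=W('w5');im=cv2.imread('pics/w5.png')
for a0 in(-27,):
  a=np.radians(a0)
  for X in [(0.6595,.2747,.065)]+[(0.6595+.0225*(i*np.cos(a)-j*np.sin(a)),.2747+.0225*(i*np.sin(a)+j*np.cos(a)),.065) for i in(-1,1) for j in(-1,1)]:
    p=w.proj(X);print(p.round());cv2.circle(im,tuple(int(v) for v in p),3,(0,0,255),-1)
cv2.imwrite('pics/w5o.png',im)
hsv=cv2.cvtColor(im,cv2.COLOR_BGR2HSV);m=cv2.inRange(hsv,(15,90,150),(30,255,255))
cs=[c for c in cv2.findContours(m,0,2)[0] if cv2.contourArea(c)>500]
for c in cs:
    r=cv2.minAreaRect(c);print(r,[w.ray(*p,.065)[:2].round(4) for p in cv2.boxPoints(r)],w.ray(*r[0],.065))
```

```text
10.45 [0.6568849  0.27537087 0.15358148] [[-0.8907, 0.4546, -0.0], [0.4546, 0.8907, -0.0002], [-0.0, -0.0002, -1.0]] [-0.3762392  -0.11713885 -0.42501156]
[402. 291.]
[363. 254.]
[441. 254.]
[365. 326.]
[439. 326.]
((399.7250061035156, 293.0995178222656), (66.00563049316406, 61.35950469970703), 3.301865577697754) [array([0.6669, 0.2455]), array([0.6341, 0.2656]), array([0.6537, 0.299 ]), array([0.6875, 0.2803])] [0.66016989 0.27277579 0.065     ]
```

>>> drive_tool(targets=[-0.13,0,0.8,0,0,0.4,0,0,1,0,0,0,0,0,1,0,0,0,0,0,1,0,0,0,0,0,0.7,0,0,0])

```text
time_s: 11.0
eef_pos: [0.6597, 0.2731, 0.0165]
tcp_rot: [[-0.865, 0.501, -0.002], [0.501, 0.865, -0.001], [0.001, -0.001, -1.0]]
contact_force: [-0.4, -0.2, -0.5]
gripper_width: 0.0619
grip_force: 0.0
```

>>> drive_tool(targets=[0,0,0,0,0,0,0,0,0,0,0,0,0,0,0,0,0,0,0,0,0,0,0,0], hand=-0.2)

```text
time_s: 11.4
eef_pos: [0.6612, 0.2737, 0.02]
tcp_rot: [[-0.864, 0.503, 0.002], [0.503, 0.864, 0.001], [-0.001, 0.001, -1.0]]
contact_force: [0.0, -0.1, -0.8]
gripper_width: 0.0428
grip_force: 61.8
```

>>> drive_tool(targets=[0,0,-0.3,0,0,0,0,0,-0.8,0,0,0,0,0,-1,0,0,0,0,0,-1,0,0,-0.78,0,0,0,0,0,-1])

```text
time_s: 11.9
eef_pos: [0.6627, 0.2746, 0.1175]
tcp_rot: [[-0.963, 0.271, 0.007], [0.271, 0.963, 0.003], [-0.006, 0.004, -1.0]]
contact_force: [0.5, 0.5, -1.8]
gripper_width: 0.0427
grip_force: 61.9
```

>>> drive_tool(targets=[0,0,0,0,0,-1,0,0,0,0,0,-1,1,0.58,0,0,0,0,1,0.58,0,0,0,0,1,0.58,0,0,0,0])

```text
time_s: 12.4
eef_pos: [0.5696, 0.326, 0.1127]
tcp_rot: [[-1.0, -0.0, 0.001], [-0.0, 1.0, 0.001], [-0.001, 0.001, -1.0]]
contact_force: [0.5, 1.3, -2.5]
gripper_width: 0.0432
grip_force: 61.8
```

>>> drive_tool(targets=[1,0.58,0,0,0,0,1,0.58,0,0,0,0,1,0.58,0,0,0,0,1,0.58,0,0,0,0,1,0.58,0,0,0,0])

```text
time_s: 12.9
eef_pos: [0.4195, 0.4132, 0.1129]
tcp_rot: [[-1.0, -0.001, 0.001], [-0.001, 1.0, 0.001], [-0.001, 0.001, -1.0]]
contact_force: [0.4, 0.8, -1.6]
gripper_width: 0.0426
grip_force: 61.8
```

>>> drive_tool(targets=[0.7,0.39,0,0,0,0,0,0,0.5,0,0,0,0,0,1,0,0,0,0,0,0.9,0,0,0,0,0,0,0,0,0])

```text
time_s: 13.4
eef_pos: [0.3988, 0.4225, 0.0373]
tcp_rot: [[-1.0, -0.001, -0.002], [-0.001, 1.0, -0.003], [0.002, -0.003, -1.0]]
contact_force: [-0.2, -1.1, -1.3]
gripper_width: 0.043
grip_force: 61.8
```

>>> drive_tool(targets=[0,0,0.5,0,0,0,0,0,0.12,0,0,0,0,0,0,0,0,0])

```text
time_s: 13.7
eef_pos: [0.3996, 0.4242, 0.0212]
tcp_rot: [[-1.0, -0.0, 0.0], [-0.0, 1.0, 0.0], [-0.0, 0.0, -1.0]]
contact_force: [-0.3, 0.1, -0.5]
gripper_width: 0.0432
grip_force: 61.8
```

>>> drive_tool(targets=[0,0,0,0,0,0,0,0,0,0,0,0,0,0,-0.5,0,0,0,0,0,-1,0,0,0,0,0,-1,0,0,0], hand=0.6)

```text
time_s: 14.2
eef_pos: [0.3992, 0.4242, 0.0981]
tcp_rot: [[-1.0, -0.001, -0.0], [-0.001, 1.0, 0.0], [0.0, 0.0, -1.0]]
contact_force: [-0.3, 0.0, -0.6]
gripper_width: 0.0682
grip_force: 0.0
```

>>> drive_tool(targets=[0,0,-1,0,0,0,0,0,-1,0,0,0,0.5,0,-1,0,0,0])

```text
time_s: 14.5
eef_pos: [0.3855, 0.4238, 0.1886]
tcp_rot: [[-1.0, 0.001, 0.001], [0.001, 1.0, 0.001], [-0.001, 0.001, -1.0]]
contact_force: [-0.5, -0.5, 0.7]
gripper_width: 0.0684
grip_force: 0.0
```

Run:
```python
from wl import *
import numpy as np
look('w6')
from cell import cams
c=cams.read_camera("side")["pixels"][120:260,130:420,::-1]
c=cv2.resize(c,(800,386),interpolation=cv2.INTER_CUBIC);w=cv2.resize(cv2.imread('pics/w6.png'),(285,214))
o=np.zeros((600,800,3),np.uint8);o[:386]=c;o[386:,:285]=w
cv2.imwrite('pics/chk6.png',o)
```

```text
14.5 [0.38549929 0.42381439 0.18860509] [[-1.0, 0.0011, 0.0012], [0.0011, 1.0, 0.0009], [-0.0012, 0.0009, -1.0]] [-0.54587096 -0.54148041  0.70985111]
```

View pics/chk6.png

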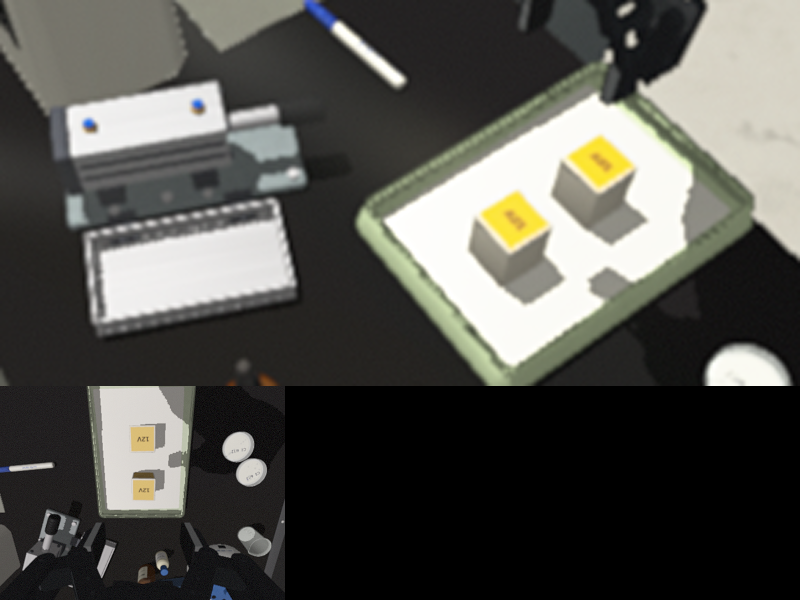

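>>> drive_tool(targets=[-0.42,-0.88,0,0,0,0,-0.42,-0.88,0,0,0,0,-0.42,-0.88,0,0,0,0,-0.42,-0.88,0,0,0,0,-0.42,-0.88,0,0,0,0])

```text
time_s: 15.1
eef_pos: [0.4479, 0.2911, 0.1867]
tcp_rot: [[-1.0, -0.001, 0.001], [-0.001, 1.0, 0.0], [-0.001, 0.0, -1.0]]
contact_force: [1.2, 0.4, 0.5]
gripper_width: 0.0683
grip_force: 0.0
```

>>> drive_tool(targets=[-0.42,-0.88,0,0,0,0,-0.45,-0.88,0,0,0,0,0,0,0.5,0,0,1,0,0,0.5,0,0,1,0,0,0,0,0,0.86])

```text
time_s: 15.6
eef_pos: [0.4729, 0.2386, 0.155]
tcp_rot: [[-0.919, 0.394, -0.002], [0.394, 0.919, -0.001], [0.001, -0.002, -1.0]]
contact_force: [0.1, 0.2, 0.7]
gripper_width: 0.0681
grip_force: 0.0
```

>>> drive_tool(targets=[0,0,0,0,0,0,0,0,0,0,0,0])

```text
time_s: 15.8
eef_pos: [0.4737, 0.2397, 0.1566]
tcp_rot: [[-0.923, 0.384, 0.001], [0.384, 0.923, 0.0], [-0.0, 0.0, -1.0]]
contact_force: [0.2, 0.0, -0.2]
gripper_width: 0.0683
grip_force: 0.0
```

Run:
```python
from wl import *
from wr import *
look('w7')
w=W('w7')
for X in[(.458,.2464,.06),(.4912,.2315,.06),(.5122,.2212,.06),(.5357,.213,.06)]:print(w.proj(X)/1.5625)
g=cv2.imread('pics/w7.png',0);g=pickle.load(open('w7.pkl','rb'))[1]['pixels'].mean(2).astype(int)
for r in range(120,300,10):print(r,' '.join(map(str,g[r,206:306:2])))
```

```text
15.8 [0.47367094 0.23965096 0.15658682] [[-0.9232, 0.3843, 0.0006], [0.3843, 0.9232, 0.0002], [-0.0005, 0.0004, -1.0]] [ 0.16054568  0.00811038 -0.16551832]
[256.82883587 163.48061505]
[255.7969045  199.89747012]
[254.37832994 221.80250726]
[255.85525471 243.96533949]
120 44 38 43 40 42 41 46 43 44 41 51 46 44 43 45 41 41 44 43 44 42 41 42 46 48 50 44 39 44 43 40 42 45 44 43 42 44 39 29 22 18 26 18 30 23 26 28 42 36 40
130 42 41 49 44 43 42 44 41 40 42 42 43 45 46 45 43 45 39 49 45 41 41 42 44 44 47 44 46 44 46 37 43 44 39 43 42 44 39 43 40 40 40 45 38 40 46 46 47 45 43
140 45 39 37 36 44 45 45 44 43 33 47 42 42 46 43 42 40 44 44 42 38 37 40 42 44 42 47 37 38 26 22 24 19 25 24 27 27 19 21 24 41 45 40 42 42 38 42 39 40 42
150 39 41 45 43 42 45 40 41 41 39 46 49 42 44 39 43 48 43 40 40 43 39 43 44 42 44 42 46 37 16 23 30 24 23 22 24 24 20 24 27 44 53 44 47 44 40 46 41 41 43
160 45 41 43 40 40 42 40 42 43 44 45 43 45 46 44 46 38 35 42 40 47 37 44 42 40 38 40 45 40 25 26 26 21 24 27 23 21 25 22 26 40 42 46 43 39 45 42 45 46 47
170 47 44 39 42 45 43 42 40 39 33 32 34 30 31 29 35 29 38 32 
[... 1526 characters left out ...]
27 224 220 225 222 226 225 224 223 223 220 218 221 222 224 224 220 220 219 218 221 219 219 214 221 216 121 87 81 35 24 27 17 23 27 72 120 191
270 44 37 43 44 42 41 43 45 50 174 185 213 223 224 219 223 221 225 225 221 223 223 199 136 101 88 106 158 222 221 217 218 221 219 218 214 221 209 117 88 80 30 21 20 24 23 39 92 125 216
280 37 46 44 39 41 43 40 41 46 163 182 183 222 224 219 222 222 225 225 222 222 220 198 134 133 129 134 204 221 218 218 219 220 220 217 217 220 209 83 88 61 19 26 20 23 26 36 124 163 208
290 40 43 41 37 41 43 43 42 44 131 180 177 221 225 220 220 222 224 224 219 223 220 219 218 221 221 222 222 221 217 217 219 222 219 217 217 220 185 71 49 55 49 58 58 72 110 105 108 183 160
```

>>> drive_tool(targets=[0,-0.04,1,0,0,0,0,0,1,0,0,0,0,0,1,0,0,0,0,0,0.8,0,0,0,0,0,0,0,0,0])

```text
time_s: 16.35
eef_pos: [0.4718, 0.2377, 0.0399]
tcp_rot: [[-0.923, 0.386, -0.004], [0.386, 0.923, -0.002], [0.003, -0.003, -1.0]]
contact_force: [-0.6, 0.5, 1.6]
gripper_width: 0.0682
grip_force: 0.0
```

>>> drive_tool(targets=[0,0,0.35,0,0,0,0,0,0.35,0,0,0,0,0,0.35,0,0,0,0,0,0,0,0,0,0,0,0,0,0,0])

```text
time_s: 16.85
eef_pos: [0.4732, 0.2384, 0.0106]
tcp_rot: [[-0.922, 0.388, -0.0], [0.388, 0.922, -0.0], [0.0, -0.0, -1.0]]
contact_force: [0.6, 0.7, -0.4]
gripper_width: 0.0685
grip_force: 0.0
```

>>> drive_tool(targets=[0,0,0,0,0,0,0,0,0,0,0,0,0,0,0,0,0,0,0,0,0,0,0,0,0,0,0,0,0,0], hand=-0.25)

```text
time_s: 17.35
eef_pos: [0.4732, 0.2383, 0.0106]
tcp_rot: [[-0.922, 0.388, 0.0], [0.388, 0.922, 0.0], [-0.0, 0.0, -1.0]]
contact_force: [0.7, -1.0, 0.0]
gripper_width: 0.032
grip_force: 0.0
```

```bash
python3 -c "from wl import look;look('w8')"
```

```text
17.35 [0.47320758 0.2383421  0.01058124] [[-0.9216, 0.3882, 0.0001], [0.3882, 0.9216, 0.0001], [-0.0001, 0.0001, -1.0]] [ 0.66555506 -0.97657632  0.01388071]
```

View pics/w8.png

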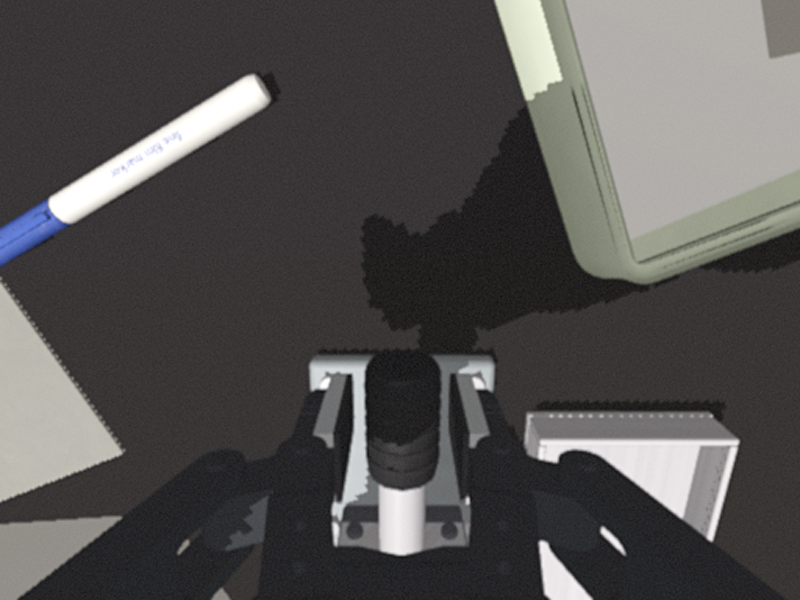

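>>> drive_tool(targets=[0,0,0,0,0,0,0,0,0,0,0,0], hand=-0.42)

```text
time_s: 17.6
eef_pos: [0.4731, 0.2383, 0.0105]
tcp_rot: [[-0.922, 0.388, -0.0], [0.388, 0.922, -0.0], [0.0, -0.0, -1.0]]
contact_force: [0.7, -0.0, 1.3]
gripper_width: 0.0248
grip_force: 0.0
```

>>> drive_tool(targets=[0,0,0,0,0,0,0,0,0,0,0,0], hand=-0.46)

```text
time_s: 17.8
eef_pos: [0.4731, 0.2384, 0.0105]
tcp_rot: [[-0.922, 0.388, -0.0], [0.388, 0.922, 0.0], [0.0, 0.0, -1.0]]
contact_force: [-0.1, -0.4, 0.7]
gripper_width: 0.0234
grip_force: 14.2
```

>>> drive_tool(targets=[0,0,0,0,0,0,0,0,0,0,0,0], hand=-0.52)

```text
time_s: 18.0
eef_pos: [0.4731, 0.2384, 0.0105]
tcp_rot: [[-0.922, 0.388, 0.0], [0.388, 0.922, 0.0], [0.0, 0.0, -1.0]]
contact_force: [-0.3, 0.5, 0.7]
gripper_width: 0.0221
grip_force: 58.7
```

>>> drive_tool(targets=[0.07,0,0,0,0,0,0.1,0,0,0,0,0,0.1,0,0,0,0,0], hand=-0.65)

```text
time_s: 18.3
eef_pos: [0.4655, 0.2416, 0.0105]
tcp_rot: [[-0.922, 0.388, 0.0], [0.388, 0.922, 0.0], [-0.0, 0.0, -1.0]]
contact_force: [1.2, -0.2, 0.3]
gripper_width: 0.0219
grip_force: 58.7
```

>>> drive_tool(targets=[0.12,0,0,0,0,0,0.15,0,0,0,0,0,0.15,0,0,0,0,0,0,0,0,0,0,0])

```text
time_s: 18.7
eef_pos: [0.4531, 0.2467, 0.0104]
tcp_rot: [[-0.922, 0.387, -0.001], [0.387, 0.922, -0.0], [0.001, -0.0, -1.0]]
contact_force: [-1.2, 1.2, -0.5]
gripper_width: 0.0218
grip_force: 58.7
```

```bash
cat > band.py <<'E'
import sys
from wl import *
from wr import *
from cell import cams
n=sys.argv[1];look(n);im=pickle.load(open(n+'.pkl','rb'))[1]['pixels'].astype(int)
for r in range(296,356,2):print(r,[tuple(int(v) for v in im[r,c]) for c in(250,256,262)])
for cam in("side","scene"):
    c=cams.read_camera(cam);p=c["pixels"].astype(int);pickle.dump(c,open(n+cam+'.pkl','wb'))
    m=(p[...,0]>p[...,1]*1.8)&(p[...,0]>p[...,2]*1.8)&(p[...,0]>60)
    X=c["camera_matrix"]@(c["R"]@np.array([.5357,.213,.06])+c["t"]);u,v=X[:2]/X[2]
    ys,xs=np.nonzero(m);k=(abs(xs-u)<40)&(abs(ys-v)<40);print(cam,(u,v),list(zip(xs[k].tolist(),ys[k].tolist()))[:60])
E
python3 band.py w9
```

```text
18.7 [0.45308375 0.24674283 0.01042918] [[-0.9219, 0.3873, -0.0008], [0.3873, 0.9219, -0.0002], [0.0006, -0.0004, -1.0]] [-1.24291954  1.18070223 -0.46960749]
296 [(87, 85, 87), (86, 83, 84), (69, 68, 71)]
298 [(77, 78, 78), (84, 83, 85), (73, 70, 73)]
300 [(60, 57, 59), (78, 75, 76), (60, 60, 60)]
302 [(84, 83, 83), (80, 75, 77), (72, 68, 69)]
304 [(82, 80, 81), (80, 76, 78), (74, 71, 73)]
306 [(75, 74, 76), (80, 77, 78), (66, 63, 67)]
308 [(80, 77, 76), (77, 75, 78), (66, 66, 70)]
310 [(70, 68, 73), (70, 68, 71), (65, 62, 65)]
312 [(178, 175, 176), (80, 77, 81), (142, 139, 140)]
314 [(255, 255, 255), (229, 225, 226), (247, 244, 245)]
316 [(255, 255, 255), (255, 255, 255), (248, 245, 246)]
318 [(255, 255, 255), (255, 255, 255), (247, 244, 245)]
320 [(255, 255, 255), (255, 255, 255), (248, 245, 246)]
322 [(255, 255, 255), (255, 255, 255), (248, 245, 245)]
324 [(255, 255, 255), (255, 255, 255), (248, 245, 246)]
326 [(255, 255, 255), (255, 255, 255), (247, 244, 244)]
328 [(255, 255, 255), (255, 255, 255), (247, 244, 245)]
330 [(255, 255, 255), (255, 255, 255), (248, 245, 245)]
332 [(255, 255, 255), (255, 255, 255), (247, 245, 245)]
334 [(255, 255, 255), (255, 255, 255), (248, 244, 246)]
336 [(255, 255, 255), (255, 255, 255), (247, 244, 244)]
338 [(255, 255, 255), (255, 255, 255), (247, 244, 245)]
340 [(255, 255, 255), (255, 255, 255), (247, 244, 245)]
342 [(255, 255, 255), (255, 255, 255), (248, 244, 246)]
344 [(255, 255, 255), (255, 255, 255), (248, 244, 245)]
346 [(255, 255, 255), (255, 255, 255), (247, 244, 245)]
348 [(255, 255, 255), (255, 255, 255), (247, 244, 245)]
350 [(255, 255, 255), (255, 255, 255), (246, 243, 245)]
352 [(255, 255, 255), (255, 255, 255), (249, 246, 247)]
354 [(164, 161, 163), (253, 249, 250), (166, 161, 164)]
side (np.float64(211.0006132751637), np.float64(164.40197649905136)) [(212, 162), (212, 163)]
scene (np.float64(290.2107267775871), np.float64(173.97491106308007)) []
```

```bash
cat > prof.py <<'E'
import sys,pickle,numpy as np,cv2
for n in sys.argv[1:]:
  for cam in("side","scene"):
    c=pickle.load(open(n+cam+'.pkl','rb'));p=c["pixels"].astype(np.float32)
    print(n,cam)
    for z in (.064,.06):
      L=[]
      for k in range(-10,40,2):
        X=np.array([.5357,.213,z])+k/1000*np.array([-.9215,.388,0])
        q=c["camera_matrix"]@(c["R"]@X+c["t"]);v=cv2.getRectSubPix(p,(1,1),tuple(float(t) for t in q[:2]/q[2]))[0,0]
        L.append(f"{k}:{'/'.join(str(int(t)) for t in v)}")
      print(z,*L)
E
python3 prof.py w9
```

```text
w9 side
0.064 -10:238/238/237 -8:238/238/237 -6:239/239/238 -4:239/238/238 -2:234/231/230 0:198/175/173 2:154/102/100 4:160/97/95 6:197/149/148 8:225/201/201 10:225/220/220 12:220/220/221 14:221/220/220 16:223/222/222 18:227/226/225 20:226/224/223 22:223/221/220 24:220/218/217 26:220/217/216 28:220/219/218 30:222/221/220 32:223/221/221 34:221/219/219 36:220/218/217 38:218/216/215
0.06 -10:239/238/238 -8:239/238/238 -6:239/239/239 -4:239/239/239 -2:233/232/232 0:206/196/195 2:147/113/114 4:148/88/88 6:178/124/123 8:198/171/170 10:198/193/193 12:194/195/194 14:193/192/191 16:193/191/191 18:195/193/192 20:196/194/193 22:195/193/193 24:195/193/192 26:193/191/190 28:192/190/189 30:192/190/189 32:192/191/190 34:194/192/191 36:194/192/191 38:192/190/189
w9 scene
0.064 -10:38/41/42 -8:38/41/43 -6:37/39/42 -4:36/38/40 -2:37/38/40 0:37/39/40 2:38/39/40 4:38/39/41 6:38/39/41 8:39/40/42 10:41/42/45 12:40/41/43 14:38/41/42 16:38/41/42 18:42/44/44 20:47/48/49 22:55/54/56 24:63/63/63 26:72/72/71 28:81/81/80 30:90/90/90 32:100/99/99 34:110/109/109 36:121/120/120 38:137/136/136
0.06 -10:36/38/41 -8:36/37/40 -6:36/38/40 -4:37/39/40 -2:38/40/41 0:40/40/42 2:40/41/43 4:40/42/43 6:40/41/43 8:39/40/42 10:39/40/42 12:39/41/42 14:40/42/43 16:42/43/44 18:47/47/48 20:54/54/54 22:62/62/62 24:70/70/70 26:78/78/79 28:88/88/88 30:98/98/98 32:111/111/111 34:126/126/126 36:142/141/141 38:158/156/156
```

>>> drive_tool(targets=[0.11,0,0,0,0,0,0.11,0,0,0,0,0,0.11,0,0,0,0,0,0,0,0,0,0,0])

```text
time_s: 19.25
eef_pos: [0.4443, 0.2504, 0.0105]
tcp_rot: [[-0.922, 0.388, -0.0], [0.388, 0.922, -0.0], [0.0, -0.0, -1.0]]
contact_force: [-1.9, 0.1, 0.5]
gripper_width: 0.0217
grip_force: 58.7
```

```bash
python3 band.py w10 | grep -v '^3\|^29'; python3 prof.py w10 | head -3
```

```text
19.25 [0.44429247 0.25043821 0.01048645] [[-0.9218, 0.3877, -0.0005], [0.3877, 0.9218, -0.0001], [0.0004, -0.0003, -1.0]] [-1.85276421  0.11858223  0.53323816]
side (np.float64(211.0006132751637), np.float64(164.40197649905136)) [(216, 159), (213, 160), (214, 160), (215, 160), (216, 160), (217, 160), (213, 161), (214, 161), (215, 161), (216, 161), (217, 161), (213, 162), (214, 162), (215, 162), (216, 162), (217, 162), (213, 163), (214, 163), (215, 163), (216, 163), (217, 163), (213, 164), (214, 164), (215, 164), (216, 164), (217, 164), (213, 165), (214, 165), (215, 165), (216, 165), (217, 165), (214, 166), (215, 166), (216, 166), (217, 166)]
scene (np.float64(290.2107267775871), np.float64(173.97491106308007)) []
w10 side
0.064 -10:238/238/237 -8:238/238/237 -6:239/239/238 -4:239/239/238 -2:234/234/234 0:194/197/197 2:149/136/137 4:161/80/80 6:205/45/40 8:236/31/21 10:237/31/19 12:235/42/35 14:233/93/89 16:229/155/154 18:228/204/203 20:225/223/222 22:223/223/222 24:220/220/218 26:219/219/218 28:220/219/218 30:222/221/220 32:223/222/222 34:221/220/220 36:219/218/217 38:217/216/215
0.06 -10:239/239/238 -8:239/238/238 -6:239/239/239 -4:239/239/239 -2:233/234/234 0:204/208/208 2:145/137/139 4:150/76/77 6:186/41/37 8:212/28/20 10:215/27/19 12:212/38/31 14:210/76/73 16:203/134/133 18:197/176/176 20:195/193/193 22:195/195/194 24:194/193/192 26:192/191/190 28:191/190/188 30:191/190/189 32:193/192/191 34:193/192/191 36:193/191/191 38:192/190/189
```

>>> drive_tool(targets=[0.12,0,0,0,0,0,0,0,0,0,0,0,0,0,0,0,0,0,0,0,0,0,0,0,0,0,0,0,0,0])

```text
time_s: 19.9
eef_pos: [0.4416, 0.2516, 0.0105]
tcp_rot: [[-0.922, 0.388, -0.0], [0.388, 0.922, -0.0], [0.0, -0.0, -1.0]]
contact_force: [-1.6, 0.1, -0.2]
gripper_width: 0.0217
grip_force: 58.7
```

```bash
python3 band.py w11 | grep '^[12]'; python3 prof.py w11 | head -3
python3 - <<'E'
import cv2,pickle,numpy as np
p=pickle.load(open('w11side.pkl','rb'))["pixels"][100:270,130:400,::-1]
cv2.imwrite('pics/fin.png',cv2.resize(p,(800,504),interpolation=cv2.INTER_CUBIC))
E
```

```text
19.9 [0.44155274 0.25161122 0.01046663] [[-0.9216, 0.3882, -0.0002], [0.3882, 0.9216, -0.0], [0.0001, -0.0001, -1.0]] [-1.60635677  0.12281629 -0.20626517]
296 [(72, 72, 74), (74, 76, 76), (61, 60, 60)]
298 [(72, 70, 72), (74, 75, 74), (58, 57, 60)]
w11 side
0.064 -10:238/238/238 -8:238/238/237 -6:239/239/238 -4:239/238/238 -2:234/234/233 0:194/195/194 2:146/145/145 4:154/126/125 6:199/124/121 8:234/105/100 10:237/58/52 12:235/26/14 14:235/29/20 16:235/65/60 18:234/128/126 20:229/187/185 22:223/218/217 24:220/222/221 26:219/219/218 28:220/219/218 30:222/221/220 32:223/222/221 34:222/220/220 36:220/218/217 38:218/216/215
0.06 -10:239/238/238 -8:239/238/238 -6:239/239/238 -4:239/239/238 -2:233/233/233 0:203/205/204 2:142/144/145 4:142/128/127 6:178/127/125 8:207/101/98 10:213/54/50 12:212/23/14 14:212/24/16 16:212/51/45 18:208/106/103 20:202/159/157 22:196/189/187 24:193/194/193 26:192/192/190 28:192/191/189 30:192/191/189 32:192/191/190 34:193/191/191 36:193/191/190 38:192/190/189
```

```bash
python3 -c "
from cell import robot;print(robot.sign_off())"
```

```text
the job is handed in; nothing more can be done
None
```

I handed the job in at about 20 s; the hand-in returned no verdict. Both cartons stood upright in the green tray when I last looked, and the ram is held in the gripper with about 5 mm of bare steel showing behind the red band. I moved nothing near the bottles or the marker.

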